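Reverse a double-ended drying comb in its bench dock

ROBOT

A 7-joint arm with a two-finger parallel gripper is mounted at the origin on the work surface. World frame = base frame: x ahead of the robot, y to its left, z up, the work surface at z = 0. Lengths are in m, angles in rad, forces in N, time in s.
With the tool pointing down it reaches from about 0.4 to 0.75 m from the base axis. Payload 19.5 kg.
Tool frame: the origin (TCP) lies at the very end of the fingers, on their centre line; the grasp point (between the pads) lies 19 mm behind it (r.grasp_offset is the distance from the TCP to the grasp point, in m); z points along the fingers, y is the line along which they close (so a half turn about z gives the same grasp; the last joint's range is limited). The gripper opens to 85 mm and grips with 20 to 120 N. Pads are 22 mm wide; open, the fingers measure 114 mm over their backs; the gripper's body (76 mm by 85 mm) begins 54 mm behind the grasp point. The pads swing forward as they close: fully open they stand 13 mm farther back than shut.
Start: joints at [-1.22, 0.707, -0.028, 1.485, 0.022, 0.951, -0.075], TCP at [0.22, 0.531, 0.231] pointing down, gripper open.
Joint ranges: [-2.71, 2.71], [-0.32, 2.16], [-1.57, 1.52], [0, 2.45], [-1.46, 4.6], [0, 2.02], [-2.83, 2.83]. Speed limits (rad/s): [1.89, 1.89, 2.57, 2.57, 3.01, 3.01, 3.01].

INTERFACE

Orientations are given as a unit quaternion [x, y, z, w].
In Python, from bench import r gives the robot as it stands. Calls block until the motion is done:
- r.move_pose(position, orientation): joint-space move of the TCP to a pose.
- r.servo_line(position, attitude=None, vel=0.15): straight line of the TCP; attitude=None keeps the orientation; vel is the mean speed in m/s.
- r.goto_joints(angles): joint-space move.
- r.command_gripper(opening, grip_force=None): finger opening in m; grip_force is the grip in N (None keeps the last); returns when the fingers have stopped.
- r.sleep(seconds).
- r.solve_ik(position, orientation): joint angles nearest the present ones, or None.
- r.read_camera(name): name is "scene" or "top" or "wrist"; returns a dict with "pixels" (384x512x3 uint8, red, green, blue), "fx", "fy", "cx", "cy" (pixels), "k1" (the pictures are not rectified: a ray, as slopes to the right and down, at radius r is drawn at 1 + k1 r^2 times it, then the intrinsics apply), "extrinsics" (4x4, takes a point from world to camera coordinates); the wrist camera has in their place "hand_eye" (4x4, takes a point from camera to tool coordinates, whose origin is the TCP and whose axes are the flange's). Camera axes: x right, y up, looking along -z (the intrinsics and any distortion apply to the point x, -y, -z); pixel columns grow to the right and rows downward; lengths in m; the calibration is good to about 2 mm. A picture is of the moment at which its call begins: read the wrist's pose just before it. There is no depth.
A pose or a line that the arm cannot do raises r.Unreachable and nothing moves.
- r.finish_job(): hands the job in; it is judged then, once.
Trained networks look in the newest picture that a camera, given by its name, has taken for a name from the list of things; names that differ only in an ending like _2 or _b are one class to them, and where a whole thing is asked for, a point or a joint stands for the part that bears it (a point fixed in the world has none). Each returns a list of dicts, best first, with "confidence" (0 to 1); they miss things now and then, are a little off and sometimes report something else, mostly with a low value. They report only what shows in the picture. A call takes as long as a camera call. They do not tell look-alikes from the thing itself.
- r.spot_in(camera, label): "location" ([x, y, z] in m, in world coordinates, good to about 4 mm: the middle of the surface that is visible of it).
- r.cut_out(camera, label): "mask" (384x512 bool, what is visible of it).
- r.landmark_of(camera, label): "location" ([x, y, z] in m, in world coordinates, good to about 4 mm: a listed point, or the origin of a listed thing).
Readings, each from a call of its own:
- r.read_time(): time.
- r.read_joint_pos(): joint angles.
- r.read_qvel(): joint speeds.
- r.read_tau(): joint torques, N m.
- r.read_eef_pos(): TCP position.
- r.read_tool_rot(): TCP orientation.
- r.read_contact_force(): force on the tool from outside, world axes, zero at the start.
- r.read_torque(): the same for the moment, N m.
- r.read_opening(): finger opening in m.
- r.read_gripper_force(): force on a finger pad.
Only numpy, scipy, OpenCV 4.12 (cv2) and the standard library are available. Lean on these libraries where they do the work, as an engineer would, in place of code of your own. Each camera call takes 0.05 s, during which the arm holds its last target. There are 200 camera calls.

TASK

The aluminium drying comb in the blue bench dock is showing its three-slot end: reverse it so that the seven-slot end faces out. Draw it out along the groove, turn it end for end on the dock's base and push it fully home and square in the bay, with its other slots over the dock's fins, then let go. Keep the comb down on the base with its pin in the groove all the time, and do not disturb the bottle, the dish or the flask.

Things in the scene. Friction and masses are not known exactly. Their poses are not given: they have to be found in the camera images.
- dock: Fixed blue dock. Origin on the worktop under the groove's outer end; x runs along the groove into the bay (away from the robot, yaw up to 0.4 rad either way), y to the left. Base plate 12 mm thick, x -85 to 140 mm, 160 mm wide. Pulled right out, the comb's pin is at x 0 and it has room to turn right round (its corners sweep 77 mm radius).
- dock_groove (a point): Dock x 40, y 0, at the base plate's top (12 mm up): a point on the straight groove, 13 mm wide, running from dock x -6 to 80. The comb's pin runs in it: the comb can slide along it and turn about the pin. Pushes with a part towards the bay also slide the comb up the groove; pushes with a part away from the bay hold the pin at the groove's outer end.
- dock_bay (a point): Middle of the bay's back wall face, at dock x 128, y 0, 12 mm up. Back wall top 34 mm above the worktop. Side walls x 88 to 140, 8 mm thick, 100 mm apart inside, tops at 32 mm, rounded mouths. Three upright steel fins, 5 mm thick with rounded tips, at dock y -26, 0, 26, reach from the back wall out to x 104, tops at 27 mm.
- comb: Loose aluminium comb plate, 120 (its x) by 96 (its y) by 16 mm, 0.2 to 0.45 kg, flat on the base plate. Origin: underside centre, on the axis of its pin (10 mm thick, 9 mm long, down in the groove), 12 mm above the worktop. Sides flat. Three slots in its -x end, seven in its +x end, 8.2 mm wide, 28 deep; either end fits the fins. Starts at dock x 58 to 67, three-slot end out; fully home is 68.
- comb_three (a point): Middle of the edge of the three-slot end of the comb, half-way up its thickness (60 mm from the pin axis).
- comb_seven (a point): Middle of the edge of the seven-slot end of the comb, half-way up its thickness (60 mm from the pin axis).
- comb_post (a point): Centre, half-way up, of the black round post on top of the comb, on the pin axis: 18 mm diameter, 32 mm high, from 28 to 60 mm above the worktop. It can be hooked or pushed to slide the comb.
- bottle_mid (a point): Bystander: centre, half-way up, of a tall amber bottle, 60 mm diameter, 190 mm high, standing close to the left or the right side of the bay.
- dish_mid (a point): Bystander: centre, half-way up, of a low white dish, 70 mm diameter, 40 mm high, standing close to the other side of the bay.
- flask_mid (a point): Bystander: centre, half-way up, of a glass conical flask, foot 68 mm, neck 24 to 30 mm diameter, 128 mm high, standing behind the dock.
There are look-alikes about, which are no part of the job. What is shaped like the comb but brown or yellow is not meant.

How it is judged:
By the outcome, as a careful person would: the job done as asked, in the order asked, and still so for the second after the job is handed in, with the robot touching nothing.
It also fails if it takes over 56 s, if anything falls off the work surface, if the arm or the gripper's body presses on something with over 40 N, if the wrist force passes 120 N, or if a joint passes its speed limit or range.

## Working session

There is one attempt and no reset: what is moved stays moved. The work goes in short steps, each a Python script; the robot and the scene stay as the last script left them, time stands still between calls to the robot, and variables do not carry over. Pictures are saved under pics/ and viewed, at most 10 in all, crops included, and the job is handed in when it is done.

```bash
mkdir -p pics; ls; python3 - <<'E'
from bench import r
import cv2,numpy as np
ims=[]
for c in ("scene","top"):
    d=r.read_camera(c); ims.append(d["pixels"])
    print(c,d["fx"],d["cx"],d["cy"],d["k1"])
    for l in ("dock","dock_groove","dock_bay","comb","comb_three","comb_seven","comb_post","bottle_mid","dish_mid","flask_mid"):
        print(l,[(np.round(q["location"],3).tolist(),round(q["confidence"],2)) for q in r.landmark_of(c,l)][:3])
    cv2.imwrite(f"pics/{c}0.png",d["pixels"][:,:,::-1])
print(r.read_tool_rot(),r.read_time(),r.grasp_offset)
E
```

```text
pics
scene 440.99253030279294 257.70181880742365 191.66725925620415 -0.16100792334991956
dock [([0.522, 0.065, 0.002], 0.89)]
dock_groove []
dock_bay [([0.645, 0.031, 0.011], 0.56)]
comb [([0.579, 0.055, 0.014], 0.84), ([0.568, 0.327, 0.012], 0.62), ([0.326, 0.152, 0.01], 0.58)]
comb_three [([0.683, -0.099, 0.008], 0.93), ([0.536, 0.382, 0.008], 0.86), ([0.524, 0.066, 0.025], 0.76)]
comb_seven [([0.635, 0.03, 0.021], 0.9), ([0.598, 0.276, 0.026], 0.85), ([0.79, -0.144, 0.026], 0.68)]
comb_post [([0.581, 0.051, 0.045], 0.91), ([0.566, 0.331, 0.04], 0.82), ([0.731, -0.123, 0.041], 0.78)]
bottle_mid [([0.656, 0.168, 0.094], 0.96)]
dish_mid [([0.58, -0.087, 0.019], 0.71)]
flask_mid [([0.733, 0.072, 0.064], 0.66)]
top 360.23685125236204 253.66387283801785 192.2940092680871 0.03378759623272324
dock [([0.517, 0.069, 0.0], 0.77)]
dock_groove [([0.56, 0.055, 0.015], 0.9)]
dock_bay [([0.645, 0.03, 0.015], 0.58)]
comb [([0.739, -0.122, 0.009], 0.93), ([0.567, 0.326, 0.008], 0.84), ([0.324, 0.149, 0.007], 0.77)]
comb_three [([0.68, -0.101, 0.008], 0.93), ([0.539, 0.38, 0.007], 0.91), ([0.271, 0.181, 0.007], 0.84)]
comb_seven [([0.598, 0.28, 0.028], 0.93), ([0.372, 0.119, 0.031], 0.92), ([0.792, -0.144, 0.03], 0.83)]
comb_post [([0.566, 0.331, 0.038], 0.97), ([0.578, 0.049, 0.042], 0.9), ([0.734, -0.12, 0.041], 0.68)]
bottle_mid [([0.658, 0.166, 0.095], 0.9)]
dish_mid [([0.585, -0.087, 0.018], 0.61), ([0.642, 0.031, 0.014], 0.58)]
flask_mid [([0.73, 0.073, 0.065], 0.72)]
[ 1.95128834e-01  9.80777618e-01 -5.08108953e-05 -1.09697600e-05] 1.1 0.0187
```

View pics/scene0.png

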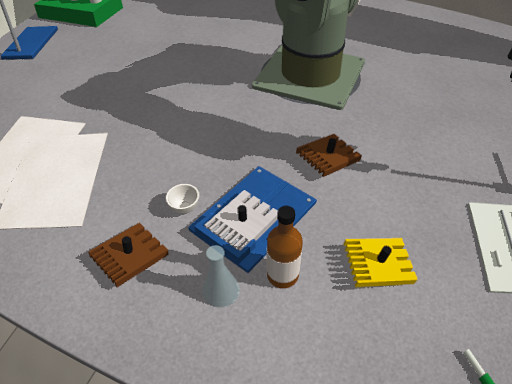

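View pics/top0.png

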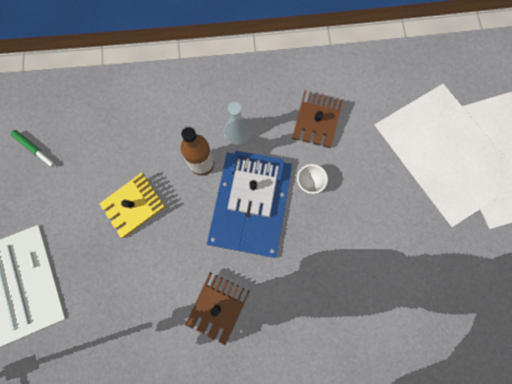

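The candidates in the top view are the aluminium comb at (253,186), in the blue dock, two brown ones at (318,117) and (215,311), and a yellow one at (128,204). I'm choosing the aluminium one, scene pixel (242,214). Next I'll go above its post and check with the wrist camera.

```bash
cat > h.py <<'E'
from bench import r
import cv2,numpy as np
def quat(psi):  # tool down, tool y at world yaw psi
    p=(psi+np.pi/2)/2
    return [np.cos(p),np.sin(p),0,0]
def marks(c,names,near=None,rad=.15):
    r.read_camera(c) if c else 0
    for l in names:
        print(c,l,[(np.round(q["location"],4).tolist(),round(q["confidence"],2)) for q in r.landmark_of(c,l) if near is None or np.hypot(*(np.array(q["location"][:2])-near[:2]))<rad][:2])
E
python3 - <<'E'
from h import *
post=np.array([.5795,.050]); yaw=-.28
for off in (-60,-45,-30,0,30,45,60):
    q=r.solve_ik([*post,.2],quat(yaw+np.radians(off))); print(off,None if q is None else np.round(q,2))
r.move_pose([*(post-[.03,-.01]),.22],quat(yaw-np.radians(45)))
p=r.read_eef_pos();R=r.read_tool_rot()
d=r.read_camera("wrist");cv2.imwrite("pics/w1.png",d["pixels"][:,:,::-1])
print(p,R,r.read_joint_pos(),r.read_time())
for l in ("dock","dock_groove","dock_bay","comb","comb_three","comb_seven","comb_post"):
    print(l,[(np.round(q["location"],4).tolist(),round(q["confidence"],2)) for q in r.landmark_of("wrist",l)][:2])
E
```

```text
-60 [-0.4   0.81  0.54  1.51 -0.48  0.95 -1.04]
-45 [-0.37  0.8   0.47  1.51 -0.42  0.93 -0.83]
-30 [-0.33  0.79  0.4   1.51 -0.36  0.91 -0.63]
0 [-0.27  0.77  0.26  1.51 -0.23  0.89 -0.21]
30 [-0.2   0.76  0.12  1.51 -0.1   0.88  0.19]
45 [-0.16  0.75  0.04  1.5  -0.04  0.88  0.4 ]
60 [-0.13  0.75 -0.03  1.5   0.03  0.89  0.6 ]
[0.54942759 0.06109325 0.2199502 ] [ 9.67955484e-01  2.51121721e-01  5.78215016e-07 -2.48518256e-04] [-0.41413867  0.73637727  0.48834594  1.59298596 -0.4091537   0.91567668
 -0.84416357] 3.2167
dock [([0.5191, 0.0648, -0.0006], 0.56), ([0.579, 0.0519, 0.0434], 0.38)]
dock_groove [([0.5561, 0.0523, 0.0138], 0.55)]
dock_bay [([0.64, 0.0336, 0.012], 0.57)]
comb [([0.7354, -0.1236, 0.0063], 0.81), ([0.5673, 0.3301, 0.0088], 0.76)]
comb_three [([0.2718, 0.1827, 0.0075], 0.97), ([0.682, -0.0996, 0.0109], 0.81)]
comb_seven [([0.5997, 0.2755, 0.0302], 0.92), ([0.6366, 0.0289, 0.026], 0.75)]
comb_post [([0.319, 0.1508, 0.0382], 0.96), ([0.5755, 0.0562, 0.0421], 0.77)]
```

View pics/w1.png

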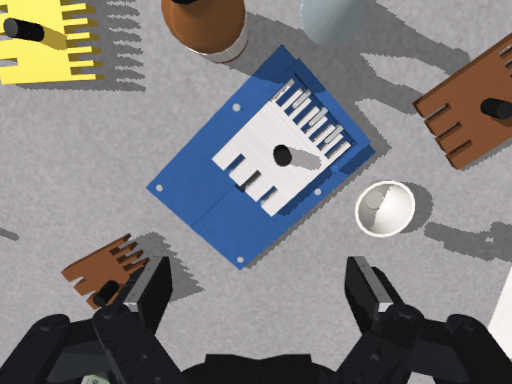

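The wrist view confirms it: the aluminium comb sits in the blue dock with its three slots outward and the post top at about (282,154). Screws show at (159,188), (240,260), (236,107) and (318,192). I'll get the yaw from these by my own projection.

```bash
cat >> h.py <<'E'
from scipy.spatial.transform import Rotation as Ro
def ray(d,T,uv,z):
    "pixel -> world at height z; T camera-to-world"
    a=(np.array(uv)-[d["cx"],d["cy"]])/[d["fx"],d["fy"]]
    s=a.copy()
    for _ in range(20): s=a/(1+d["k1"]*(s@s))
    v=T[:3,:3]@np.array([s[0],-s[1],-1]); o=T[:3,3]
    return (o+v*(z-o[2])/v[2])[:2]
def wristT(d,p,q):
    T=np.eye(4);T[:3,:3]=Ro.from_quat(q).as_matrix();T[:3,3]=p
    return T@d["hand_eye"]
E
python3 - <<'E'
from h import *
p=r.read_eef_pos();R=r.read_tool_rot();d=r.read_camera("wrist");T=wristT(d,p,R)
b=[ray(d,T,u,.012) for u in ((159,188),(240,260),(236,107),(318,192))]
c=[ray(d,T,u,.012) for u in ((148,187),(241,269))]
print(np.round(b,4),np.round(c,4),"post",ray(d,T,(282.5,154.5),.06))
y=lambda v:np.arctan2(v[1],v[0])
print(y(b[2]-b[0]),y(b[3]-b[1]),y(b[0]-b[1])-np.pi/2,y(b[2]-b[3])-np.pi/2,y(c[0]-c[1])-np.pi/2)
m=(c[0]+c[1])/2; print("edge mid",m,"bolt mids",(b[0]+b[1])/2,(b[2]+b[3])/2)
d=r.read_camera("top");T=np.linalg.inv(d["extrinsics"])
b=[ray(d,T,u,.012) for u in ((212.5,239.5),(271.5,251.5),(224.5,184.5),(282,194))]
print("top",np.round(b,4),y(b[2]-b[0]),y(b[3]-b[1]),y(b[0]-b[1])-np.pi/2,y(b[2]-b[3])-np.pi/2,(b[0]+b[1])/2,(b[2]+b[3])/2,ray(d,T,(253.5,185),.06))
E
```

```text
[[ 0.4688  0.151 ]
 [ 0.429   0.0197]
 [ 0.5966  0.1132]
 [ 0.5569 -0.019 ]] [[0.4635 0.1632]
 [0.4177 0.0122]] post [0.58190633 0.049525  ]
-0.2873344758868874 -0.2939512069839074 -0.29432055979438987 -0.2915628813376703 -0.2949277305363873
edge mid [0.44060309 0.08770682] bolt mids [0.44893573 0.0853316 ] [0.57672758 0.04710674]
top [[ 0.4702  0.152 ]
 [ 0.4299  0.0223]
 [ 0.5957  0.1144]
 [ 0.5592 -0.0171]] -0.2905074950262189 -0.29575892526730185 -0.3008052153880243 -0.270645093209666 [0.45005355 0.08711295] [0.57749929 0.04864059] [0.57490699 0.04802431]
```

```bash
cat >> h.py <<'E'
YAW=-.292; U=np.array([np.cos(YAW),np.sin(YAW)]); V=np.array([-U[1],U[0]]); O=np.array([.522,.0638])
def W(x,y=0): return O+x*U+y*V
def inv(p): e=np.array(p)[:2]-O; return np.round([e@U*1e3,e@V*1e3],1)
def st(m=""):
    f=np.array(r.read_contact_force()); print(m,"t",round(r.read_time(),2),"dock",inv(r.read_eef_pos()),"z",round(r.read_eef_pos()[2],4),"F dock",np.round([f[:2]@U,f[:2]@V,f[2]],1),"M",np.round(r.read_torque(),2),"open",round(r.read_opening(),4),flush=True)
E
python3 - <<'E'
from h import *
q=quat(YAW-np.radians(45)); P=np.array([.580,.048])
print(inv(P))
r.command_gripper(.05)
r.move_pose([*P,.11],q)
p=r.read_eef_pos();R=r.read_tool_rot();d=r.read_camera("wrist");cv2.imwrite("pics/w2.png",d["pixels"][:,:,::-1])
for l in ("comb_post",): print([(inv(k["location"]),k["confidence"]) for k in r.landmark_of("wrist",l)])
r.servo_line([*P,.034],vel=.08); st("down")
r.command_gripper(0,grip_force=30); st("grip")
E
```

```text
[60.1  1.6]
[(array([-219.8,   25.8]), 0.61), (array([57.4,  6.4]), 0.57)]
down t 5.84 dock [60.3  1.6] z 0.0344 F dock [0.5 0.3 0.9] M [ 0.02 -0.    0.03] open 0.05
grip t 6.23 dock [60.2  1.7] z 0.0344 F dock [-1.6  0.3  6. ] M [0.11 0.32 0.01] open 0.0171
```

View pics/w2.png

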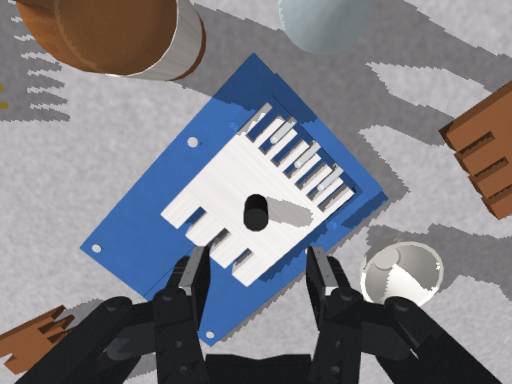

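The post is at (256,212) in this close view. The fingers straddle it and hold it at 17 mm. Now I'll pull out in steps, watching the forces.

```bash
python3 - <<'E'
from h import *
d=r.read_camera("wrist");T=wristT(d,[.580,.048,.11],quat(YAW-np.radians(45)))
print("post then",inv(ray(d,T,(256,205),.06)))
r.command_gripper(0,grip_force=60); st("grip60")
for x in (50,35,20,8):
    r.servo_line([*W(x/1e3,.0016),.034],vel=.06); st(x)
    f=np.array(r.read_contact_force())
    if np.linalg.norm(f)>35: print("stop");break
E
```

```text
post then [67.   9.8]
grip60 t 6.5 dock [60.2  1.7] z 0.0345 F dock [-2.3 -0.3  8.1] M [0.16 0.45 0.03] open 0.016
50 t 6.82 dock [49.7  1.6] z 0.0345 F dock [-3.9 -1.4  9.9] M [ 0.02  0.78 -0.03] open 0.016
35 t 7.22 dock [34.5  1.7] z 0.0344 F dock [-5.  -1.3 12.5] M [0.14 1.12 0.02] open 0.0161
20 t 7.62 dock [19.7  1.7] z 0.0344 F dock [-4.  -0.8 12.1] M [ 0.05  0.97 -0.02] open 0.0156
8 t 7.97 dock [7.8 1.6] z 0.0344 F dock [-4.4 -1.1 11.6] M [ 0.05  0.81 -0.  ] open 0.0162
```

```bash
python3 - <<'E'
from h import *
d=r.read_camera("wrist");p=r.read_eef_pos();R=r.read_tool_rot();T=wristT(d,p,R)
cv2.imwrite("pics/w3.png",d["pixels"][:,:,::-1]); print("cam",T[:3,3]-p, T[:3,2], [np.round(d["hand_eye"],3)])
E
```

```text
cam [0.0732904  0.03908388 0.14330712] [0.28534952 0.15311134 0.94611446] [array([[-0.001,  0.946,  0.324,  0.083],
       [ 1.   ,  0.001, -0.   ,  0.   ],
       [-0.001,  0.324, -0.946, -0.143],
       [ 0.   ,  0.   ,  0.   ,  1.   ]])]
```

View pics/w3.png

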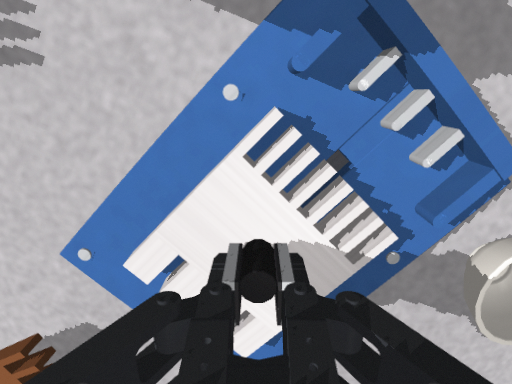

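The comb has come out with its post held (top at about (258,287)), and the fins at (378,68), (408,108) and (437,145) are clear. I'll measure the post's offset from the tool and pull to the groove's end.

```bash
python3 - <<'E'
from h import *
d=r.read_camera("wrist");p=r.read_eef_pos();R=r.read_tool_rot();T=wristT(d,p,R)
for n,u,z in (("top",(258,287),.06),("base front",(258,241),.028),("fin1",(364,85),.027),("fin2",(391,125),.027),("fin3",(428,162),.027),("sevenL",(277,109),.028),("sevenR",(396,238),.028),("bolt",(231,92),.012),("bolt",(393,258),.012)):
    w=ray(d,T,u,z); print(n,inv(w),"rel tcp",np.round((w-p[:2])@np.array([[np.cos(YAW+np.pi/4)],[np.sin(YAW+np.pi/4)]])*1e3,1))
for x in (4,1,-2):
    r.servo_line([*W(x/1e3,.0016),.034],vel=.04); st(x)
    f=np.array(r.read_contact_force())
    if abs(f[:2]@U+4)>12: print("stop");break
E
```

```text
top [7.5 1. ] rel tcp [-0.6]
base front [12.3  5.8] rel tcp [6.2]
fin1 [104.   27.4] rel tcp [86.3]
fin2 [101.8   3.8] rel tcp [68.]
fin3 [104.2 -24.5] rel tcp [49.8]
sevenL [67.5 48.3] rel tcp [75.2]
sevenR [ 66.7 -46.6] rel tcp [7.6]
bolt [56.8 69.8] rel tcp [82.9]
bolt [ 57.1 -67.9] rel tcp [-14.2]
4 t 8.32 dock [4.3 1.6] z 0.0345 F dock [-0.6 -0.5  9. ] M [-0.12  0.07 -0.02] open 0.0162
1 t 8.57 dock [1.5 1.6] z 0.0344 F dock [ 0.9 -0.7  7.8] M [-0.18 -0.17 -0.01] open 0.0161
-2 t 8.82 dock [-1.4  1.6] z 0.0345 F dock [ 1.2 -0.5  7.5] M [-0.21 -0.28 -0.02] open 0.0164
```

```bash
python3 - <<'E'
from h import *
r.servo_line([*W(.0005,.0016),.034],vel=.04)
r.command_gripper(0,grip_force=90); st("g")
q=np.array(r.read_joint_pos()); print(np.round(q,3))
for k in (1,2,3):
    a=q.copy(); a[6]+=k*np.pi/6; r.goto_joints(a); st(k)
    f=np.array(r.read_contact_force())
    if np.linalg.norm(f[:2])>30: print("stop");break
d=r.read_camera("wrist");cv2.imwrite("pics/w4.png",d["pixels"][:,:,::-1])
E
```

```text
g t 9.28 dock [-0.5  1.7] z 0.0345 F dock [-9.2 -1.3 18.5] M [ 0.35  1.96 -0.04] open 0.0155
[-0.327  0.976  0.272  1.837 -0.594  0.412 -0.696]
1 t 9.87 dock [-0.5  1.7] z 0.0346 F dock [-0.2 -1.8  0.8] M [-0.23  0.03  0.07] open 0.0153
2 t 10.45 dock [-0.5  1.8] z 0.0346 F dock [ 0.1 -0.   3.2] M [ 0.09 -0.03  0.14] open 0.0152
3 t 11.03 dock [-0.5  1.7] z 0.0346 F dock [ 0.2 -0.1  4.1] M [0.01 0.03 0.21] open 0.0156
```

View pics/w4.png

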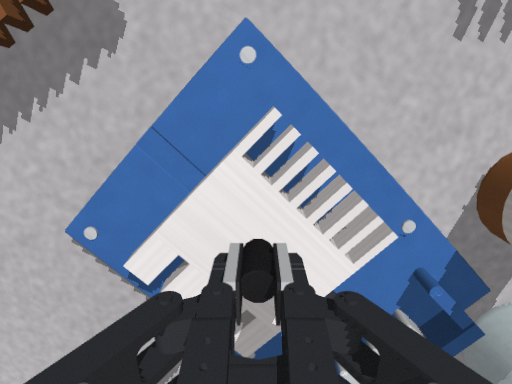

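The comb turned with the gripper: it holds the same place in the image, with its seven-slot corners at (277,109) and (396,238). I'll finish the half turn and look again.

```bash
python3 - <<'E'
from h import *
q=np.array(r.read_joint_pos())
for k in (1,2,3):
    a=q.copy(); a[6]+=k*np.pi/6; r.goto_joints(a); st(k)
    f=np.array(r.read_contact_force())
    if np.linalg.norm(f[:2])>30: print("stop");break
print(np.round(r.read_joint_pos(),3))
d=r.read_camera("wrist");p=r.read_eef_pos();R=r.read_tool_rot();T=wristT(d,p,R);cv2.imwrite("pics/w5.png",d["pixels"][:,:,::-1])
print(Ro.from_quat(R).as_euler("zyx"), inv(ray(d,T,(277,109),.028)),inv(ray(d,T,(396,238),.028)))
E
```

```text
1 t 11.67 dock [-0.5  1.7] z 0.0346 F dock [-1.2 -0.9  5.5] M [-0.14  0.07  0.16] open 0.0154
2 t 12.25 dock [-0.5  1.7] z 0.0346 F dock [-0.4 -0.8  4.3] M [-0.2  0.1  0.2] open 0.0152
3 t 12.83 dock [-0.5  1.6] z 0.0346 F dock [ 0.4 -0.8  4.6] M [-0.21 -0.04  0.17] open 0.0152
[-0.327  0.976  0.272  1.837 -0.593  0.412  2.437]
[ 2.65688741e+00 -1.71536017e-03 -3.14070208e+00] [-60.7 -45.2] [-59.1  49.6]
```

View pics/w5.png

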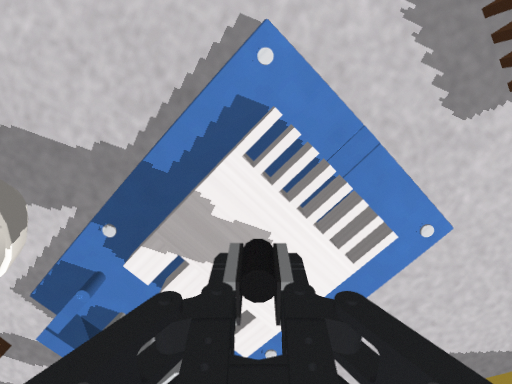

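The half turn is complete: the seven-slot end faces outward, with corners at (277,109) and (396,238), and is square to about 1°. Now I'll push in.

```bash
python3 - <<'E'
from h import *
for x in (15,25,35,45,52,58,63,66,68,70,72):
    r.servo_line([*W(x/1e3,.0016),.034],vel=.05); st(x)
    f=np.array(r.read_contact_force())
    if np.linalg.norm(f[:2])>20 : print("stop");break
E
```

```text
15 t 13.34 dock [13.1  2. ] z 0.0345 F dock [-14.6   0.8  28.5] M [ 0.85  3.03 -0.02] open 0.0154
25 t 13.69 dock [23.8  2.1] z 0.0345 F dock [-11.5  -0.2  23.4] M [ 0.78  2.26 -0.05] open 0.0154
35 t 14.04 dock [33.9  2.1] z 0.0345 F dock [-10.6   1.8  22.9] M [0.71 2.17 0.02] open 0.0152
45 t 14.39 dock [44.   2.1] z 0.0345 F dock [-10.6   1.   21.7] M [0.73 1.99 0.04] open 0.015
52 t 14.68 dock [50.9  2.1] z 0.0345 F dock [-11.3   1.   22.5] M [0.79 2.21 0.02] open 0.0151
58 t 14.95 dock [56.9  2.2] z 0.0345 F dock [-11.9   1.   22.4] M [ 0.75  2.14 -0.04] open 0.0155
63 t 15.2 dock [61.8  2.1] z 0.0345 F dock [-11.3   0.3  22.3] M [ 0.83  2.31 -0.01] open 0.015
66 t 15.45 dock [64.5  2.2] z 0.0345 F dock [-14.3   0.2  24.2] M [0.91 2.79 0.01] open 0.0152
68 t 15.7 dock [64.9  2.2] z 0.0345 F dock [-26.1  -0.1  33.5] M [ 1.31  5.15 -0.01] open 0.0154
stop
```

```bash
python3 - <<'E'
from h import *
r.servo_line([*W(.070,.0016),.034],vel=.04); st(70)
r.sleep(.3); st("hold")
r.servo_line([*W(.067,.0016),.034],vel=.04); st("back")
r.command_gripper(.05,grip_force=40); st("open")
p=r.read_eef_pos(); r.servo_line([p[0],p[1],.15],vel=.15); 
r.servo_line([*W(.02,-.02),.17],vel=.2); st("up")
d=r.read_camera("wrist");p=r.read_eef_pos();R=r.read_tool_rot()
np.savez("w6.npz",p=p,R=R);cv2.imwrite("pics/w6.png",d["pixels"][:,:,::-1])
for l in ("comb_three","comb_seven","comb_post","comb","dock_bay"): print(l,[(inv(k["location"]),k["confidence"]) for k in r.landmark_of("wrist",l)][:3])
E
```

```text
70 t 15.95 dock [64.9  2.2] z 0.0344 F dock [-39.3  -3.   44.2] M [ 1.75  7.99 -0.02] open 0.0151
hold t 16.25 dock [64.9  2.1] z 0.0344 F dock [-39.7  -1.2  44.7] M [ 1.76  7.92 -0.02] open 0.0155
back t 16.5 dock [64.8  2.1] z 0.0345 F dock [-18.6   0.3  27.8] M [ 0.94  3.69 -0.01] open 0.0154
open t 16.93 dock [67.   1.6] z 0.0338 F dock [ 0.2  0.1 -0.6] M [-0.03 -0.02  0.  ] open 0.0503
up t 18.27 dock [ 19.9 -19.9] z 0.1697 F dock [ 0.3  0.5 -0.2] M [ 0.03 -0.   -0.06] open 0.0501
comb_three [(array([ 199.8, -108.5]), 0.77), (array([-74.3, 303.1]), 0.74), (array([126.1,  -2.3]), 0.57)]
comb_seven [(array([-156.9,   15.4]), 0.87), (array([ 318. , -120.9]), 0.85), (array([5.5, 0.8]), 0.68)]
comb_post [(array([64.2,  4.1]), 0.93), (array([ 253.3, -115.4]), 0.8), (array([-38.2, 266.1]), 0.76)]
comb [(array([ 257.6, -116.6]), 0.94), (array([-214.8,   29.3]), 0.64), (array([66.4,  3.4]), 0.62)]
dock_bay [(array([123.9,   2.5]), 0.9)]
```

View pics/w6.png

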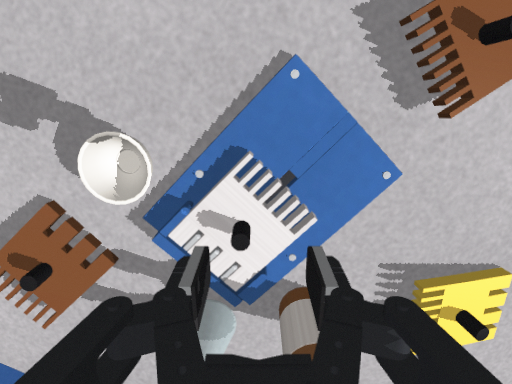

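```bash
python3 - <<'E'
from h import *
q=np.array(r.read_joint_pos()); q[6]-=np.pi; r.goto_joints(q)
r.move_pose([*W(.04,-.03),.13],quat(YAW-np.radians(45)));st()
d=r.read_camera("wrist");p=r.read_eef_pos();R=r.read_tool_rot();T=wristT(d,p,R);np.savez("w7.npz",T=T)
cv2.imwrite("pics/w7full.png",d["pixels"][:,:,::-1]); 
# crop round the comb
c=d["pixels"][40:300,130:470,::-1]
cv2.imwrite("pics/w7.png",cv2.resize(c,None,fx=2.2,fy=2.2,interpolation=cv2.INTER_CUBIC))
E
```

```text
t 21.63 dock [ 39.8 -30.6] z 0.1292 F dock [0.2 1.1 1.4] M [-0.02  0.03 -0.03] open 0.05
```

View pics/w7.png

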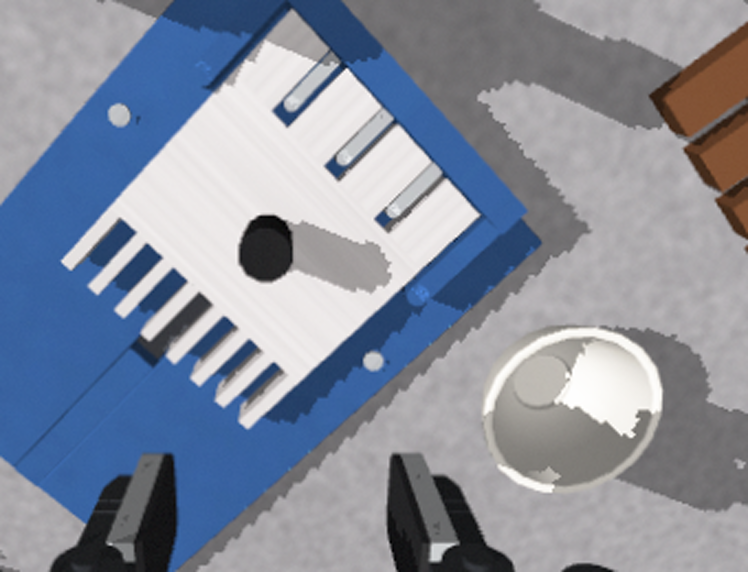

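The crop shows the three fins inside the three slots with equal gaps at their tips ((290,105), (345,158) and (393,212)) and the comb's end against the back wall. The pin is in the groove and the dish is undisturbed. Last, a numeric check of squareness and the bystanders.

```bash
python3 - <<'E'
from h import *
T=np.load("w7.npz")["T"];d=r.read_camera("wrist")
f=lambda u,z:inv(ray(d,T,np.array(u)/2.2+[130,40],z))
for n,u,z in (("7L",(62,264),.028),("7R",(247,428),.028),("3L",(290,8),.028),("3R",(480,215),.028),("wallR top",(527,210),.034),("tip",(290,103),.027),("tip",(343,160),.027),("tip",(392,212),.027),("slot",(280,118),.028),("slot",(333,172),.028),("slot",(382,224),.028)): print(n,f(u,z))
r.read_camera("top");r.read_camera("scene")
for c in("top","scene"):
  for l in ("bottle_mid","dish_mid","flask_mid","comb_post"): print(c,l,[np.round(k["location"],3) for k in r.landmark_of(c,l)][:2])
E
```

```text
7L [ 4.  48.7]
7R [  4.4 -46.5]
3L [124.7  50.1]
3R [125.1 -47.1]
wallR top [137.5 -55.7]
tip [103.4  28.7]
tip [103.1   1.8]
tip [103.1 -24. ]
slot [97.5 27.6]
slot [97.8  1.4]
slot [ 97.6 -24.4]
top bottle_mid []
top dish_mid [array([ 0.581, -0.085,  0.02 ])]
top flask_mid []
top comb_post [array([ 0.733, -0.122,  0.042])]
scene bottle_mid [array([0.653, 0.172, 0.092])]
scene dish_mid [array([ 0.579, -0.087,  0.018])]
scene flask_mid [array([0.586, 0.054, 0.01 ]), array([0.728, 0.074, 0.062])]
scene comb_post [array([0.566, 0.33 , 0.04 ]), array([0.587, 0.047, 0.044])]
```

```bash
python3 -c "
from bench import r
print(r.finish_job())"
```

```text
the job is handed in; nothing more can be done
None
```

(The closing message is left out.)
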